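# Fit the label holders behind the desk shelves' lips

### The job

Two label holders, a wide and a narrow one, stand loose on the desk, and each belongs upright in the pocket of its own width behind the front lip of one of the two small desk shelves. First slide the narrow one fully down into the narrow pocket and let go of it; then push the wide one down into the wide pocket, feeling the springy ledge inside give until it is fully home, and finish while still holding it pressed home. Leave everything else on the desk where it is.

Things in the scene. Friction and masses are not known exactly. Their poses are not given: they have to be found in the camera images.
- wide_holder: upright grey plastic label holder with paper on both broad faces, standing on the desk like a domino: 64 wide along its y, 14 thick along its x, 80 tall. Loose, about 65 g. Origin at the centre of its underside, z up; the lowest 4 mm is stepped in 1 mm. Either broad face may face out
- narrow_holder: upright grey plastic label holder with paper on both broad faces, standing on the desk like a domino: 44 wide along its y, 14 thick along its x, 80 tall. Loose, about 45 g. Origin at the centre of its underside, z up; the lowest 4 mm is stepped in 1 mm. Either broad face may face out
- wide_shelf: small white desk shelf fixed to the desk, 120 wide (y), top board at z = 100 running 150 back from the pocket along +x, things up to 28 tall on it beyond x = 115. A label pocket runs along its front (-x) edge behind an aluminium lip. Origin on the desk straight below the pocket's centre; x from the lip into the shelf, y along the lip, z up (mm)
- wide_mouth (a point): centre of the mouth of the wide pocket, 100 above the desk; the pocket is open at the top, 17 (x) by 69 (y), axes as its shelf. Lip 4 thick; its flared edge rises to 109 above the desk, leaning up to 11 mm out. Inside is a sprung rubber ledge, top at z = 82 free, 72 fully pressed: wide holder home has its origin at z = 72, top at z = 152
- narrow_shelf: small white desk shelf fixed to the desk, 120 wide (y), top board at z = 100 running 150 back from the pocket along +x, things up to 28 tall on it beyond x = 115. A label pocket runs along its front (-x) edge behind an aluminium lip. Origin on the desk straight below the pocket's centre; x from the lip into the shelf, y along the lip, z up (mm)
- narrow_mouth (a point): centre of the mouth of the narrow pocket, 100 above the desk; the pocket is open at the top, 17 (x) by 49 (y), axes as its shelf. Lip 4 thick; its flared edge rises to 109 above the desk, leaning up to 11 mm out. Firm floor at z = 72: narrow holder home has its origin at z = 72, top at z = 152, and stays by its own weight
- ledge (a joint): how far the ledge in the wide pocket is pressed down, in m: 0 free, 0.010 at its firm stop. It starts to give at about 3 N, takes about 9 N at the stop and springs back up when let go; the holder's own weight does not move it.
- thermos: dark steel flask, 68 dia x 215 tall mm. Not part of the job, leave alone. Origin at the centre of its underside
- phone: black phone lying flat, 72 x 150 x 9 mm. Not part of the job, leave alone. Origin at the centre of its underside
- mouse: black computer mouse, 105 x 60 x 33 mm. Not part of the job, leave alone. Origin at the centre of its underside
- earbud_case: small white case, 60 x 50 x 25 mm. Not part of the job, leave alone. Origin at the centre of its underside
- snack_tub: amber tub with white lid, 84 dia x 55 mm. Not part of the job, leave alone. Origin at the centre of its underside
- mug: white mug, handle at its +y, 80 dia x 90 mm. Not part of the job, leave alone. Origin at the centre of its underside
- eraser: small white eraser with card sleeve, 22 x 48 x 13 mm. Not part of the job, leave alone. Origin at the centre of its underside
Things that resemble listed ones, but are neither listed nor needed, are in the scene too. What is shaped like the wide_holder but yellow is not meant.

How it is judged:
By the outcome, as a careful person would: the job done as asked, in the order asked, and still so for the second after the job is handed in, while the arm keeps its last pose, push and grip.
It also fails if it takes over 64 s, if anything falls off the work surface, if the arm or the gripper's body presses on something with over 40 N, if the wrist force passes 120 N, or if a joint passes its speed limit or range.

### The arm

A 7-joint arm with a two-finger parallel gripper is mounted at the origin on the work surface. World frame = base frame: x ahead of the robot, y to its left, z up, the work surface at z = 0. Lengths are in m, angles in rad, forces in N, time in s.
With the tool pointing down it reaches from about 0.4 to 0.85 m from the base axis. Payload 4.5 kg.
Tool frame: the origin (TCP) lies between the finger pads; the fingertips stand 14 mm ahead of it and the grasp point (between the pads) lies 5 mm behind it; x points along the fingers, z is the direction in which the jaws open and shut, and the axes are right-handed (so a half turn about x gives the same grasp; the last joint's range is limited). The gripper opens to 88 mm and grips with 3 to 60 N. Pads are 18 mm wide; open, the fingers measure 123 mm over their backs; the gripper's body (75 mm by 187 mm) begins 45 mm behind the grasp point.
Start: joints at [-1.082, 0.689, -0.195, 1.565, 0.157, 0.902, -0.215], TCP at [0.275, 0.561, 0.253] pointing down, gripper open.
Joint ranges: [-3.01, 3.01], [-0.46, 2.08], [-1.47, 1.51], [0.13, 2.56], [-1, 4.14], [0.04, 2.09], [-2.66, 2.66]. Speed limits (rad/s): [2.57, 2.57, 3.14, 3.14, 3.14, 3.14, 3.14].

### API

Orientations are given as a unit quaternion [x, y, z, w].
In Python, from plant import r, cams gives the robot as it stands.
- The arm moves only by the tool apply_moves, never from a script. Its arguments are lists of equal length, an entry for each row: "travel": the shift along the world's x, y, z in cm, a list of three; "roll": the turn about the world's z in degrees; "gripper": the finger opening in cm, from 0 to 8.81. In form: {"travel": [[x, y, z], ...], "roll": [roll, ...], "gripper": [gripper, ...]}. A call has exactly 8 rows; each row is the pose to reach, as a shift and turn from the pose commanded when the call began; what a row does not reach only later rows make up. A row lasts 1/12 s, in which the tool goes at most 41.7 mm and 7.16 degrees, less where a joint would pass 70% of its speed; a pose out of reach is approached as far as the arm can. A call with a gripper value outside its range is refused whole. The fingers move at their own pace and stop on an object; "newtons" is the grip in N (left out, the last holds). Time passes only in rows, so rows that repeat a pose let the fingers close, or fill a call up. It gives the time, the measured TCP pose, the force and the opening at its end, in the units of the state.
- r.get_state(): the state, without advancing time (a new reading comes with each control period).
- cams.snapshot(name): name is "side" or "top" or "wrist"; returns a dict with "image" (480x640x3 uint8, red, green, blue), "fx", "fy", "cx", "cy" (pixels), "R" (3x3) and "t" (3): a world point X has camera coordinates R X + t. Camera axes: x right, y down, z forward; pixel columns grow to the right and rows downward; lengths in m; the calibration is good to about 2 mm. A picture is of the moment at which its call begins. There is no depth.
- r.finish_job(): hands the job in, once; it reports no verdict.
The state is a dict: "clock": time; "q": joint angles; "qd": joint speeds; "joint_torque": joint torques, N m; "tool_pos": TCP position; "eef_rot": TCP orientation; "contact_force": force on the tool from outside, world axes, zero at the start; "moment": the same for the moment, N m; "opening": opening from 0.0 (shut) to 1.0 (fully open).
Only numpy, scipy, OpenCV 4.12 (cv2) and the standard library are available. Lean on these libraries where they do the work, as an engineer would, in place of code of your own. Each camera call takes 0.05 s, during which the arm holds its last target. There are 200 camera calls.

## Working session

There is one attempt and no reset: what is moved stays moved. The work goes in short steps, Python scripts to look and compute and a tool call to move; the robot and the scene stay as the last step left them, time stands still between calls to the robot, and variables do not carry over. Pictures are saved under pics/ and viewed, about 8 in all and at most 12, crops included, and the job is handed in when it is done.

Besides the shell and the picture viewer there is one more tool, called after "Call:" by a JSON object that holds its "op" and its "data", one argument or row to a line. apply_moves: Moves the arm, as the interface text tells. Its arguments: {"type":"object","properties":{"travel":{"type":"array","items":{"type":"array","items":{"type":"number"}}},"roll":{"type":"array","items":{"type":"number"}},"gripper":{"type":"array","items":{"type":"number"}},"newtons":{"type":"number"}},"required":["travel","roll","gripper"]}

```bash
mkdir -p pics; ls; python3 - <<'E'
from plant import r, cams
import cv2,numpy as np,pickle
for n in ["side","top","wrist"]:
    s=cams.snapshot(n); pickle.dump(s,open(f"pics/{n}0.pkl","wb"))
    cv2.imwrite(f"pics/{n}0.png",s["image"][:,:,::-1]); print(n,s["fx"],s["cx"],s["cy"],np.round(s["R"],3).tolist(),np.round(s["t"],3), np.round(-s["R"].T@s["t"],3))
st=r.get_state(); print(st["clock"],st["tool_pos"],st["eef_rot"],st["contact_force"])
E
```

```text
pics
side 535.8393379299955 324.1075549996458 241.65215016032576 [[0.762, -0.647, -0.009], [-0.511, -0.593, -0.623], [0.397, 0.479, -0.783]] [-0.399  0.334  1.4  ] [-0.082 -0.731  1.3  ]
top 541.5992487370034 316.7758030655189 233.37828886437 [[0.007, -1.0, 0.017], [-0.988, -0.01, -0.154], [0.154, -0.016, -0.988]] [-0.026  0.566  1.397] [0.345 0.002 1.468]
wrist 411.65078986584473 318.3117349130517 243.52734531053682 [[0.438, 0.899, -0.002], [0.855, -0.417, 0.308], [0.276, -0.136, -0.952]] [-0.624 -0.043  0.39 ] [0.203 0.596 0.383]
0.15 [0.2743747  0.5610443  0.25209064] [-0.37473158  0.60023928  0.37414264  0.59942166] [-0.40833633 -0.23963484  0.67558509]
```

View pics/top0.png

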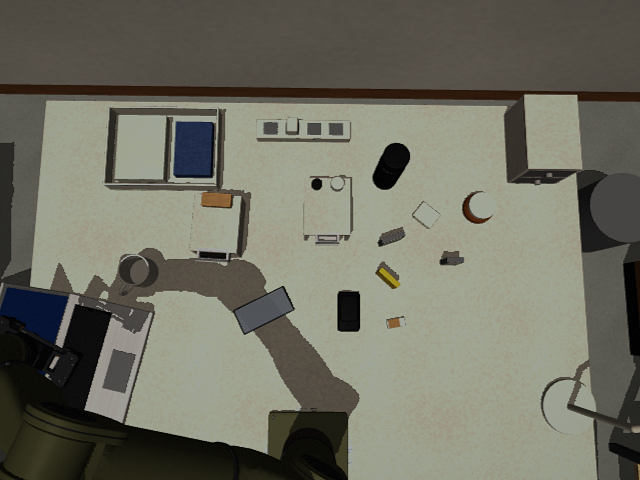

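View pics/side0.png

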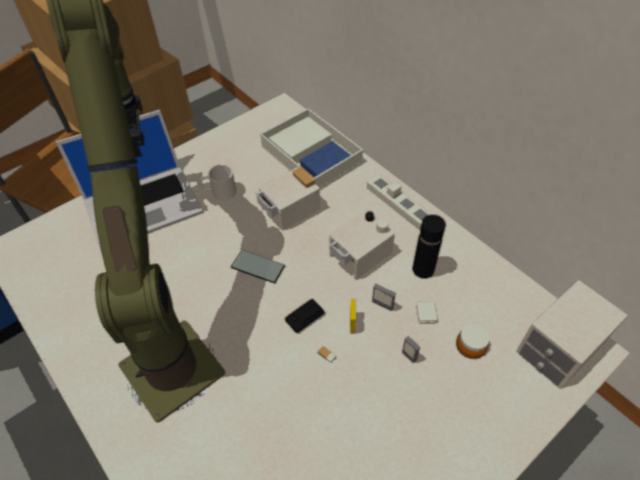

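Top view: grey holders at (391,237), the larger one, and (452,258), the smaller; the yellow lookalike is at (388,276). In the side view these are (383,297), (411,349) and (352,316). The shelf pockets are at about (213,256) and (327,240) in the top view. I'll check the choice and read pixels in an enlarged crop.

```bash
python3 - <<'E'
import cv2,numpy as np
t=cv2.imread("pics/top0.png");s=cv2.imread("pics/side0.png")
def c(im,x,y,w,h,k):
    o=cv2.resize(im[y:y+h,x:x+w],None,fx=k,fy=k,interpolation=cv2.INTER_CUBIC)
    for i in range(0,w,10): cv2.line(o,(i*k,0),(i*k,4 if (x+i)%50 else 12),(0,0,255),1)
    for i in range(0,h,10): cv2.line(o,(0,i*k),(4 if (y+i)%50 else 12,i*k),(0,0,255),1)
    return o
a=np.hstack([c(t,370,220,100,50,4),c(s,360,280,100,50,4)])  # will fix heights
b=np.hstack([c(s,360,280,100,90,4),c(s,250,180,100,90,4)])
cc=np.hstack([c(t,370,215,100,60,4),c(t,180,225,100,60,4)])
cv2.imwrite("pics/c1.png",np.vstack([b,cc]))
d=np.hstack([c(t,290,215,100,60,4),c(s,310,220,100,60,4)])
cv2.imwrite("pics/c2.png",d)
cv2.imwrite("pics/c12.png",np.vstack([b[:],cc])[:600])
E
```

```text
(no output)
```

View pics/c12.png

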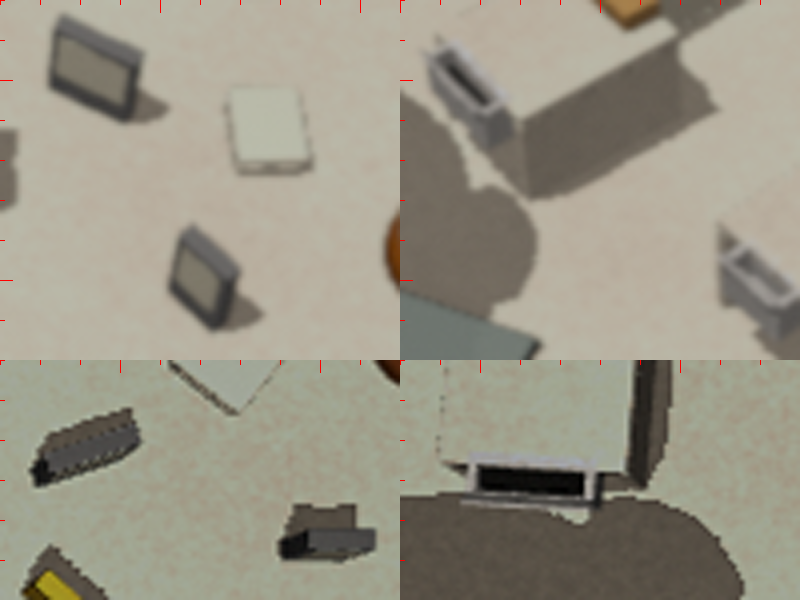

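View pics/c2.png

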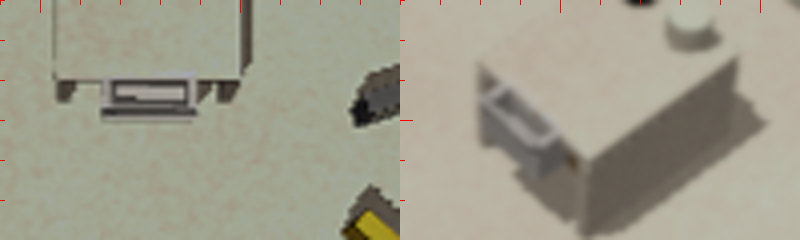

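Seen in the crops: the holders' grey frames with paper are confirmed, with wide at left and narrow at lower right, and yellow rejected. The left shelf's pocket is the wider one with a dark rubber ledge, top px about (212,255). The right shelf's is the narrow one, about (327.5,238). Next I triangulate.

```bash
cat > h.py <<'E'
import numpy as np
def K(s): return np.array([[s["fx"],0,s["cx"]],[0,s["fy"],s["cy"]],[0,0,1]])
def ray(s,px):
    d=s["R"].T@np.linalg.solve(K(s),[px[0],px[1],1]); return -s["R"].T@s["t"],d/np.linalg.norm(d)
def atz(s,px,z):
    c,d=ray(s,px); return c+d*(z-c[2])/d[2]
def tri(obs):
    A=0;b=0;L=[]
    for s,p in obs:
        c,d=ray(s,p);M=np.eye(3)-np.outer(d,d);A=A+M;b=b+M@c;L.append((M,c))
    X=np.linalg.solve(A,b); return X,[round(1000*np.linalg.norm(M@(X-c)),1) for M,c in L]
def proj(s,X):
    c=s["R"]@np.asarray(X)+s["t"]; u=K(s)@c; return u[:2]/u[2]
E
python3 - <<'E'
from h import *;import pickle
T=pickle.load(open("pics/top0.pkl","rb"));S=pickle.load(open("pics/side0.pkl","rb"));W=pickle.load(open("pics/wrist0.pkl","rb"))
print("wide",tri([(T,(393,236.8)),(S,(384.3,289.5))]))
print("narrow",tri([(T,(455,260)),(S,(413.3,342.5))]))
def sc(x,y): return (250+(x-400)/4,180+y/4)
print("wm",tri([(T,(212.5,255)),(S,sc(472,85))]), atz(T,(212.5,255),.1))
print("nm",tri([(T,(327.5,238)),(S,(310+(524-400)/4,220+111/4))]), atz(T,(327.5,238.2),.1))
for a in [(198.7,251),(226.3,251)]: print(atz(T,a,.1))
for a in [(318.2,235.8),(336.8,235.8)]: print(atz(T,a,.1))
for n,p in dict(thermos=(393,165),mug=(137,270),tub=(478,207),case=(426,214)).items(): print(n,atz(T,p,.05))
# wrist camera in tool frame
from scipy.spatial.transform import Rotation as R
q=R.from_quat([-0.37473158,0.60023928,0.37414264,0.59942166]).as_matrix()
print(q.round(3)); C=-W["R"].T@W["t"]; print("cam in tool",q.T@(C-[0.2743747,0.5610443,0.25209064]),"axes",(W["R"]@q).round(3))
E
```

```text
wide (array([ 0.553606  , -0.2179833 ,  0.08114614]), [np.float64(0.2), np.float64(0.2)])
narrow (array([ 0.4961525 , -0.37894247,  0.08018079]), [np.float64(1.6), np.float64(1.6)])
wm (array([0.50295295, 0.24453217, 0.08945365]), [np.float64(2.1), np.float64(2.1)]) [0.49995794 0.24372703 0.1       ]
nm (array([ 0.54598417, -0.04753787,  0.1054468 ]), [np.float64(0.6), np.float64(0.6)]) [ 0.54572942 -0.04740362  0.1       ]
[0.50983394 0.27895583 0.1       ]
[0.51047201 0.20921392 0.1       ]
[ 0.55169778 -0.02361292  0.1       ]
[ 0.55215563 -0.07115801  0.1       ]
thermos [ 0.75516251 -0.22590325  0.05      ]
mug [0.46452095 0.4473735  0.05      ]
tub [ 0.6415276  -0.45286923  0.05      ]
case [ 0.62096087 -0.31238084  0.05      ]
[[-0.001 -0.898  0.439]
 [-0.001  0.439  0.898]
 [-1.    -0.    -0.001]]
cam in tool [-1.30862355e-01  7.99138714e-02 -1.26115365e-04] axes [[ 0.     0.001  1.   ]
 [-0.307 -0.952  0.001]
 [ 0.952 -0.307  0.   ]]
```

Call:
{"op": "apply_moves", "data": {
  "travel": [
    [2,-3,0.5],
    [4,-6,1],
    [6,-9,1],
    [8,-13,1],
    [10,-17,1],
    [12,-21,1],
    [14,-25,1],
    [16,-29,1]
  ],
  "roll": [-6,-12,-18,-24,-30,-36,-42,-48],
  "gripper": [8,8,7,6,6,6,6,6]
}}

```text
clock: 0.82
tool_pos: [0.4281, 0.2832, 0.2627]
eef_rot: [-0.096, 0.701, 0.096, 0.7]
contact_force: [0.4, 0.3, -0.9]
opening: 0.681
```

Call:
{"op": "apply_moves", "data": {
  "travel": [
    [1,-4,0],
    [2,-8,0],
    [3,-12,0],
    [4,-16,0],
    [5,-20,0],
    [6,-24,0],
    [6,-28,0],
    [6,-32,0]
  ],
  "roll": [-6,-12,-16,-16,-16,-16,-16,-16],
  "gripper": [6,6,6,6,6,6,6,6]
}}

```text
clock: 1.48
tool_pos: [0.4879, -0.0368, 0.2626]
eef_rot: [0.0, 0.707, -0.0, 0.707]
contact_force: [0.8, -0.6, -0.4]
opening: 0.679
```

Call:
{"op": "apply_moves", "data": {
  "travel": [
    [0,-4,0],
    [0,-8,0],
    [0,-12,0],
    [0,-16,0],
    [0,-20,0],
    [0,-24,0],
    [0,-28,0],
    [0,-31,0]
  ],
  "roll": [0,0,0,0,0,0,0,0],
  "gripper": [6,6,6,6,6,6,6,6]
}}

```text
clock: 2.15
tool_pos: [0.4865, -0.3489, 0.2626]
eef_rot: [0.001, 0.707, -0.002, 0.707]
contact_force: [0.3, -0.2, -0.4]
opening: 0.678
```

```bash
python3 - <<'E'
from plant import r, cams
import cv2,pickle
s=cams.snapshot("wrist"); pickle.dump(s,open("pics/w1.pkl","wb")); cv2.imwrite("pics/w1.png",s["image"][:,:,::-1])
E
```

```text
(no output)
```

View pics/w1.png

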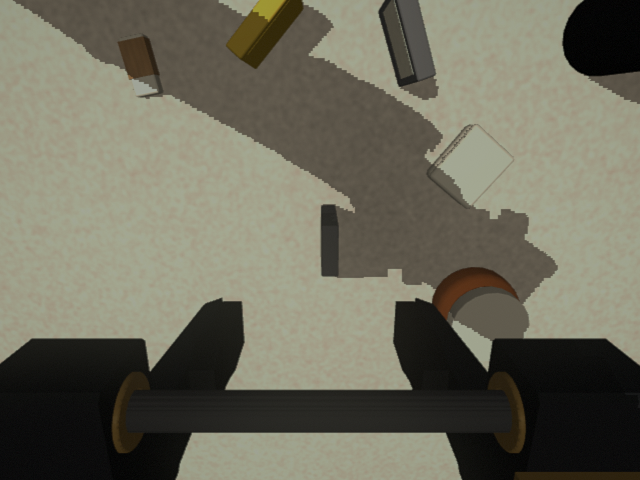

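The wrist picture shows the narrow holder at about (329,240), nearly aligned with image vertical, and the wide holder cut off at (405,40). The yellow lookalike is at (265,30). I'll take a brightened crop for its edges.

```bash
python3 - <<'E'
import cv2,numpy as np
t=cv2.imread("pics/w1.png")
def c(x,y,w,h,k,g):
    o=cv2.resize(t[y:y+h,x:x+w],None,fx=k,fy=k,interpolation=cv2.INTER_CUBIC)
    o=(255*(o/255.)**g).astype(np.uint8)
    for i in range(0,w,10): cv2.line(o,(i*k,0),(i*k,8 if (x+i)%50 else 20),(0,0,255),1)
    for i in range(0,h,10): cv2.line(o,(0,i*k),(8 if (y+i)%50 else 20,i*k),(0,0,255),1)
    return o
cv2.imwrite("pics/c3.png",np.hstack([c(300,195,60,100,6,.5),c(370,0,70,100,6,.5)]))
E
```

```text
(no output)
```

View pics/c3.png

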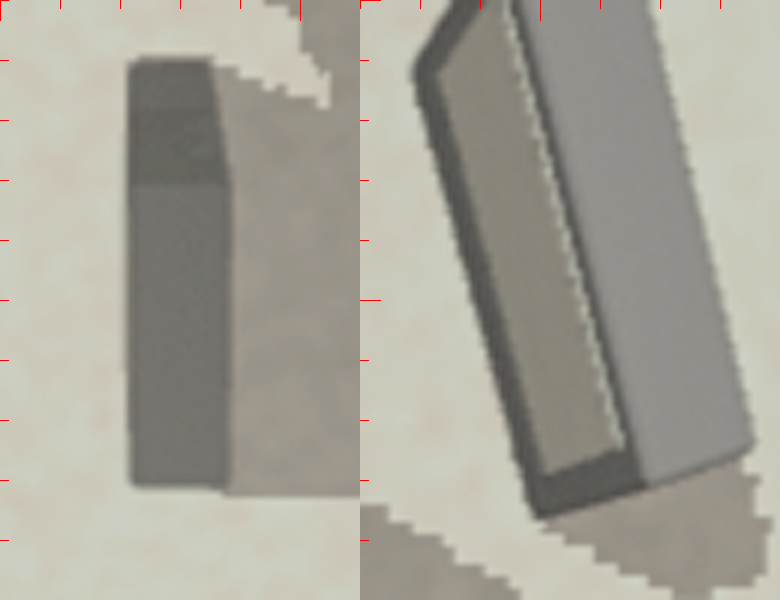

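```bash
python3 - <<'E'
from h import *;import pickle
W=pickle.load(open("pics/w1.pkl","rb"))
P=np.array([atz(W,(300+x/6,195+y/6),.08) for x,y in [(128,183),(231,183),(229.5,488),(129,488)]]);print(P.round(4),P.mean(0))
P=np.array([atz(W,(370+(x-360)/6,y/6),.08) for x,y in [(648,487),(755,447),(652,0),(512,0)]]);print(P.round(4))
a=P[2]-P[1];b=P[3]-P[0];u=a/np.linalg.norm(a)+b/np.linalg.norm(b);u/=np.linalg.norm(u)
print("wide yaw deg",np.degrees(np.arctan2(-u[0],u[1])),np.degrees(np.arctan2(-b[0],b[1])),"centre",(P[0]+P[1])/2+.032*u)
print("thick",np.linalg.norm(P[1]-P[0]))
E
```

```text
[[ 0.4888 -0.3557  0.08  ]
 [ 0.5024 -0.3557  0.08  ]
 [ 0.5027 -0.399   0.08  ]
 [ 0.4889 -0.399   0.08  ]] [ 0.49571359 -0.37735128  0.08      ]
[[ 0.5575 -0.2497  0.08  ]
 [ 0.5698 -0.2454  0.08  ]
 [ 0.5543 -0.1989  0.08  ]
 [ 0.5386 -0.1989  0.08  ]]
wide yaw deg 19.388186045713525 20.351502100983975 centre [ 0.5530304  -0.21736082  0.08      ]
thick 0.01303093280320416
```

Call:
{"op": "apply_moves", "data": {
  "travel": [
    [0.9,-2.8,0],
    [0.9,-2.8,-4],
    [0.9,-2.8,-8],
    [0.9,-2.8,-12],
    [0.9,-2.8,-15],
    [0.9,-2.8,-18],
    [0.9,-2.8,-20.3],
    [0.9,-2.8,-20.3]
  ],
  "roll": [0,0,0,0,0,0,0,0],
  "gripper": [4,4,4,4,4,4,4,4]
}}

```text
clock: 2.87
tool_pos: [0.4939, -0.3701, 0.0549]
eef_rot: [0.002, 0.71, 0.002, 0.704]
contact_force: [-0.3, 0.1, -0.5]
opening: 0.454
```

Call:
{"op": "apply_moves", "data": {
  "travel": [
    [0,0,0],
    [0,0,0],
    [0,0,0],
    [0,0,0],
    [0,0,0],
    [0,0,0],
    [0,0,0],
    [0,0,0]
  ],
  "roll": [0,0,0,0,0,0,0,0],
  "gripper": [2,1,0.5,0.5,0.5,0.5,0.5,0.5],
  "newtons": 20
}}

```text
clock: 3.53
tool_pos: [0.4977, -0.3735, 0.0615]
eef_rot: [-0.0, 0.706, -0.001, 0.708]
contact_force: [-0.1, 0.1, 7.4]
opening: 0.16
```

Call:
{"op": "apply_moves", "data": {
  "travel": [
    [0,0,2],
    [0,0,5],
    [0,0,9],
    [0,0,13],
    [0,0,15],
    [0,3,15],
    [0.5,7,15],
    [1,11,15]
  ],
  "roll": [0,0,0,0,0,0,0,0],
  "gripper": [0.5,0.5,0.5,0.5,0.5,0.5,0.5,0.5]
}}

```text
clock: 4.2
tool_pos: [0.5064, -0.263, 0.2109]
eef_rot: [0.001, 0.706, -0.002, 0.708]
contact_force: [1.1, 1.4, -0.8]
opening: 0.158
```

Call:
{"op": "apply_moves", "data": {
  "travel": [
    [1,3,0],
    [2,6,0],
    [3,9,0],
    [3.8,12,0],
    [3.8,14.3,0],
    [3.8,14.3,0],
    [3.8,14.3,0],
    [3.8,14.3,0]
  ],
  "roll": [0,0,0,0,0,0,0,0],
  "gripper": [0.5,0.5,0.5,0.5,0.5,0.5,0.5,0.5]
}}

```text
clock: 4.87
tool_pos: [0.5445, -0.121, 0.2101]
eef_rot: [0.0, 0.707, -0.001, 0.707]
contact_force: [0.6, -0.9, -0.3]
opening: 0.16
```

```bash
python3 - <<'E'
from plant import r, cams
import cv2,pickle
s=cams.snapshot("wrist"); pickle.dump(s,open("pics/w2.pkl","wb")); 
o=(255*(s["image"][:,:,::-1]/255.)**.6).astype("uint8"); cv2.imwrite("pics/w2.png",o)
print(r.get_state())
E
```

```text
{'clock': 4.9167, 'q': array([ 0.09719542,  0.65701853,  0.06540324,  1.82459233, -0.06302913,
        0.661407  ,  0.1955353 ]), 'qd': array([ 0.01255427,  0.00397902,  0.00330545, -0.00057018, -0.0021186 ,
       -0.00133592, -0.00367608]), 'joint_torque': array([-1.00525685e+00, -4.81768906e+01,  1.48807157e+00, -1.22343779e+01,
       -7.64235109e-02,  3.39494005e-02,  1.90738217e-03]), 'tool_pos': array([ 0.54443838, -0.12160381,  0.21006912]), 'eef_rot': array([ 6.77159331e-04,  7.06969387e-01, -1.59653246e-03,  7.07242023e-01]), 'contact_force': array([ 0.26000423, -0.69374394, -0.26082225]), 'moment': array([-0.07014252,  0.10575955, -0.01917347]), 'opening': 0.15432745059777606}
```

View pics/w2.png

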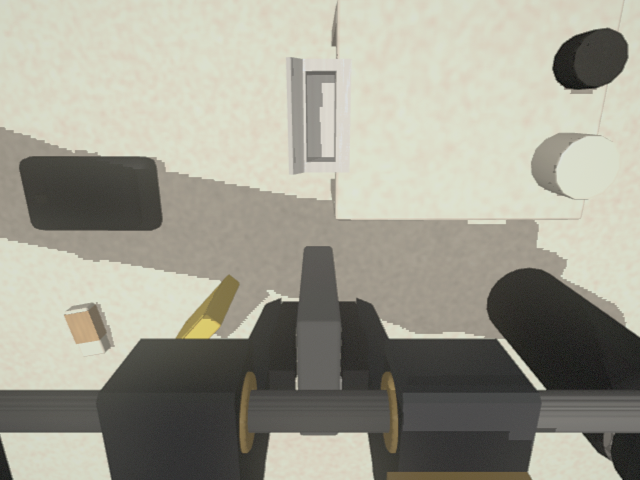

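Seen: the narrow pocket's interior is about (306–337, 71–161). The held holder's +y end face runs from its bottom edge (304–332, 247) to its top edge (299–341, 322). I'll enlarge both.

```bash
python3 - <<'E'
import cv2,numpy as np
t=cv2.imread("pics/w2.png")
def c(x,y,w,h,k):
    o=cv2.resize(t[y:y+h,x:x+w],None,fx=k,fy=k,interpolation=cv2.INTER_CUBIC)
    for i in range(0,w,10): cv2.line(o,(i*k,0),(i*k,8 if (x+i)%50 else 20),(0,0,255),1)
    for i in range(0,h,10): cv2.line(o,(0,i*k),(8 if (y+i)%50 else 20,i*k),(0,0,255),1)
    return o
cv2.imwrite("pics/c4.png",np.hstack([c(280,50,80,120,5),c(280,230,80,120,5)]))
E
```

```text
(no output)
```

View pics/c4.png

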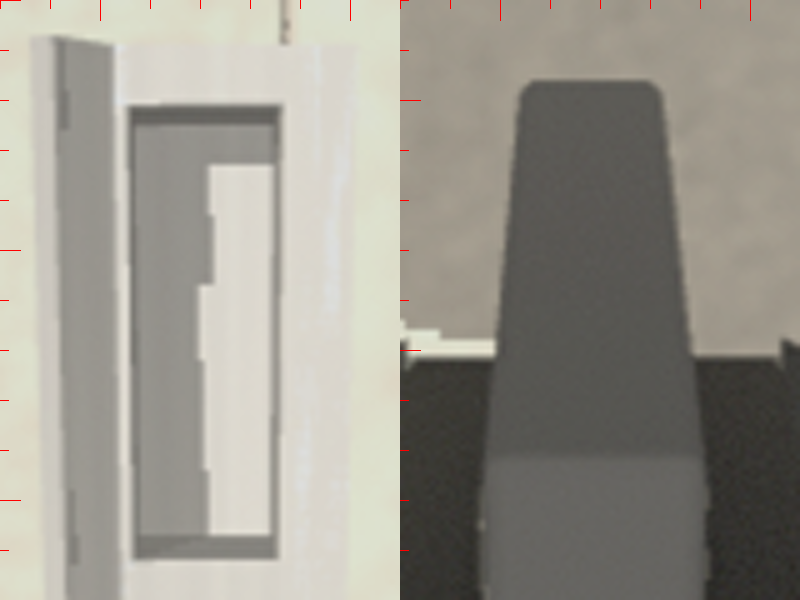

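```bash
python3 - <<'E'
from h import *;import pickle
W=pickle.load(open("pics/w2.pkl","rb"))
P=np.array([atz(W,(280+x/5,50+y/5),.1) for x,y in [(128,105),(281,105),(278,558),(132,558)]]);print(P.round(4),P.mean(0))
for z in (.1486,.1526): print("bot",atz(W,(304.2,246),z),atz(W,(332.4,246),z))
print("top",atz(W,(280+87/5,321.4),.2286),atz(W,(280+304/5,321.4),.2286))
E
```

```text
[[ 0.5377 -0.0209  0.1   ]
 [ 0.5543 -0.0209  0.1   ]
 [ 0.5546 -0.0693  0.1   ]
 [ 0.5377 -0.0693  0.1   ]] [ 0.54605707 -0.04510715  0.1       ]
bot [ 0.53753707 -0.10464845  0.1486    ] [ 0.55141554 -0.10466461  0.1486    ]
bot [ 0.5376788  -0.10332649  0.1526    ] [ 0.55126867 -0.10334231  0.1526    ]
top [ 0.53801645 -0.10247582  0.2286    ] [ 0.55128104 -0.102494    0.2286    ]
```

Call:
{"op": "apply_moves", "data": {
  "travel": [
    [0.1,3,0],
    [0.15,6,0],
    [0.15,8,0],
    [0.15,8,-1],
    [0.15,8,-2],
    [0.15,8,-3],
    [0.15,8,-3],
    [0.15,8,-3]
  ],
  "roll": [0,0,0,0,0,0,0,0],
  "gripper": [0.5,0.5,0.5,0.5,0.5,0.5,0.5,0.5]
}}

```text
clock: 5.58
tool_pos: [0.5455, -0.0419, 0.1788]
eef_rot: [0.001, 0.708, -0.002, 0.706]
contact_force: [0.4, -0.1, 0.3]
opening: 0.155
```

Call:
{"op": "apply_moves", "data": {
  "travel": [
    [0,0,-0.5],
    [0,0,-1],
    [0,0,-1.5],
    [0,0,-2],
    [0,0,-2.3],
    [0,0,-2.5],
    [0,0,-2.5],
    [0,0,-2.5]
  ],
  "roll": [0,0,0,0,0,0,0,0],
  "gripper": [0.5,0.5,0.5,0.5,0.5,0.5,0.5,0.5]
}}

```text
clock: 6.25
tool_pos: [0.5462, -0.0398, 0.1547]
eef_rot: [0.0, 0.707, -0.0, 0.707]
contact_force: [-0.2, 0.1, -1.3]
opening: 0.157
```

Call:
{"op": "apply_moves", "data": {
  "travel": [
    [0,0,-0.3],
    [0,0,-0.7],
    [0,0,-1.1],
    [0,0,-1.5],
    [0,0,-1.8],
    [0,0,-2.0],
    [0,0,-2.15],
    [0,0,-2.15]
  ],
  "roll": [0,0,0,0,0,0,0,0],
  "gripper": [0.5,0.5,0.5,0.5,0.5,0.5,0.5,0.5]
}}

```text
clock: 6.92
tool_pos: [0.5461, -0.0398, 0.1335]
eef_rot: [0.0, 0.707, -0.0, 0.707]
contact_force: [-0.7, 0.8, 2.9]
opening: 0.151
```

Call:
{"op": "apply_moves", "data": {
  "travel": [
    [0,0,-0.1],
    [0,0,-0.1],
    [0,0,-0.1],
    [0,0,-0.1],
    [0,0,-0.1],
    [0,0,-0.1],
    [0,0,-0.1],
    [0,0,-0.1]
  ],
  "roll": [0,0,0,0,0,0,0,0],
  "gripper": [0.5,0.5,0.5,0.5,0.5,0.5,0.5,0.5]
}}

```text
clock: 7.58
tool_pos: [0.5461, -0.0398, 0.1334]
eef_rot: [0.0, 0.707, -0.0, 0.707]
contact_force: [-2.3, 0.5, 12.9]
opening: 0.16
```

Call:
{"op": "apply_moves", "data": {
  "travel": [
    [0,0,0.1],
    [0,0,0.1],
    [0,0,0.1],
    [0,0,0.1],
    [0,0,0.1],
    [0,0,0.1],
    [0,0,1],
    [0,0,2]
  ],
  "roll": [0,0,0,0,0,0,0,0],
  "gripper": [1.8,2.2,3,3,3,3,3,3]
}}

```text
clock: 8.25
tool_pos: [0.5457, -0.0399, 0.1524]
eef_rot: [0.0, 0.708, -0.0, 0.707]
contact_force: [0.1, -0.6, 0.2]
opening: 0.34
```

Call:
{"op": "apply_moves", "data": {
  "travel": [
    [0,0,3],
    [0,0,7],
    [0,0,11],
    [0,-4,11],
    [0.5,-8,11],
    [0.7,-12,11],
    [0.7,-15,11],
    [0.7,-15,11]
  ],
  "roll": [0,0,0,6,12,18,20,20],
  "gripper": [4,4,4,4,4,4,4,4]
}}

```text
clock: 8.92
tool_pos: [0.5517, -0.1996, 0.2636]
eef_rot: [-0.121, 0.697, 0.116, 0.697]
contact_force: [0.5, -1.1, 0.1]
opening: 0.451
```

```bash
python3 - <<'E'
from plant import r, cams
import cv2,pickle,numpy as np
from h import *
s=cams.snapshot("wrist"); pickle.dump(s,open("pics/w3.pkl","wb")); 
o=(255*(s["image"][:,:,::-1]/255.)**.6).astype("uint8"); cv2.imwrite("pics/w3.png",o)
print(r.get_state()["tool_pos"],r.get_state()["eef_rot"])
u=proj(s,(.553,-.2174,.08)).astype(int); print(u)
x,y=max(u[0]-50,0),max(u[1]-60,0);k=5
a=cv2.resize(o[y:y+120,x:x+80],None,fx=k,fy=k,interpolation=cv2.INTER_CUBIC)
t=cams.snapshot("side")["image"][:,:,::-1];t=cv2.resize(t[200:300,300:400],(400,400))
b=np.zeros((600,400,3),"uint8");b[:400]=t
cv2.imwrite("pics/c5.png",np.hstack([a,b])); print("org",x,y)
E
```

```text
[ 0.55224267 -0.19509882  0.26336606] [-0.12074449  0.69676113  0.11845971  0.69707388]
[312 236]
org 262 176
```

View pics/c5.png

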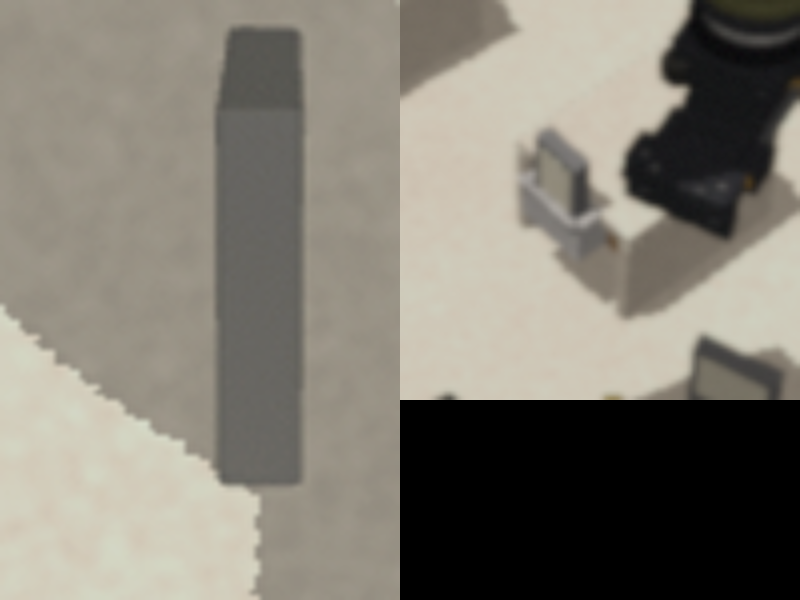

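The narrow holder stands seated in its pocket. The wide one's top face in the crop spans (218–302, 107–484), aligned with the tool at roll 20°.

```bash
python3 - <<'E'
from h import *;import pickle
W=pickle.load(open("pics/w3.pkl","rb"))
P=np.array([atz(W,(262+x/5,176+y/5),.08) for x,y in [(218,107),(302,107),(301,484),(219,484)]]);print(P.round(4),P.mean(0))
d=(P[0]+P[1]-P[2]-P[3])/2; print(np.degrees(np.arctan2(-d[0],d[1])),np.linalg.norm(d))
E
```

```text
[[ 0.5375 -0.1892  0.08  ]
 [ 0.5497 -0.1849  0.08  ]
 [ 0.5707 -0.2443  0.08  ]
 [ 0.558  -0.2488  0.08  ]] [ 0.55396147 -0.21677205  0.08      ]
19.222617418161796 0.06300619923770295
```

Call:
{"op": "apply_moves", "data": {
  "travel": [
    [0.1,-2.7,0],
    [0.1,-2.7,-4],
    [0.1,-2.7,-8],
    [0.1,-2.7,-12],
    [0.1,-2.7,-15],
    [0.1,-2.7,-18],
    [0.1,-2.7,-19.7],
    [0.1,-2.7,-20.2]
  ],
  "roll": [0,0,0,0,0,0,0,0],
  "gripper": [4,4,4,4,4,4,4,4]
}}

```text
clock: 9.68
tool_pos: [0.553, -0.2137, 0.0577]
eef_rot: [-0.122, 0.698, 0.125, 0.695]
contact_force: [-0.7, 0.5, 0.0]
opening: 0.456
```

Call:
{"op": "apply_moves", "data": {
  "travel": [
    [0,0,0],
    [0,0,0],
    [0,0,0],
    [0,0,0],
    [0,0,0],
    [0,0,0],
    [0,0,0],
    [0,0,0]
  ],
  "roll": [0,0,0,0,0,0,0,0],
  "gripper": [4,4,3,2,0.5,0.5,0.5,0.5],
  "newtons": 40
}}

```text
clock: 10.35
tool_pos: [0.5547, -0.217, 0.061]
eef_rot: [-0.123, 0.696, 0.122, 0.697]
contact_force: [-0.5, 0.3, 6.7]
opening: 0.157
```

Call:
{"op": "apply_moves", "data": {
  "travel": [
    [0,0,2],
    [0,0,6],
    [0,0,10],
    [0,0,14],
    [-2,1,17],
    [-5,3,18],
    [-7,6,18],
    [-8,9,18]
  ],
  "roll": [0,0,0,0,-5,-10,-15,-20],
  "gripper": [0.5,0.5,0.5,0.5,0.5,0.5,0.5,0.5]
}}

```text
clock: 11.02
tool_pos: [0.4711, -0.1273, 0.2412]
eef_rot: [0.003, 0.707, -0.004, 0.707]
contact_force: [0.7, 2.0, -1.7]
opening: 0.148
```

Call:
{"op": "apply_moves", "data": {
  "travel": [
    [0,3,0],
    [0,6,0],
    [0,10,0],
    [0,14,0],
    [0,18,0],
    [0.5,22,0],
    [1.5,25,0],
    [2.5,28,0]
  ],
  "roll": [0,0,0,0,0,0,0,0],
  "gripper": [0.5,0.5,0.5,0.5,0.5,0.5,0.5,0.5]
}}

```text
clock: 11.68
tool_pos: [0.4986, 0.1555, 0.2402]
eef_rot: [-0.0, 0.707, 0.0, 0.707]
contact_force: [0.9, 0.0, -0.7]
opening: 0.153
```

Call:
{"op": "apply_moves", "data": {
  "travel": [
    [0.3,0,-1],
    [0.3,0,-2],
    [0.3,0,-2],
    [0.3,0,-2],
    [0.3,0,-2],
    [0.3,0,-2],
    [0.3,0,-2],
    [0.3,0,-2]
  ],
  "roll": [0,0,0,0,0,0,0,0],
  "gripper": [0.5,0.5,0.5,0.5,0.5,0.5,0.5,0.5]
}}

```text
clock: 12.35
tool_pos: [0.5024, 0.1529, 0.2207]
eef_rot: [0.001, 0.707, -0.0, 0.707]
contact_force: [-0.3, -0.9, 0.7]
opening: 0.156
```

```bash
python3 - <<'E'
from plant import r, cams
import cv2,pickle,numpy as np
from h import *
s=cams.snapshot("wrist"); pickle.dump(s,open("pics/w4.pkl","wb")); 
o=(255*(s["image"][:,:,::-1]/255.)**.5).astype("uint8"); cv2.imwrite("pics/w4.png",o)
st=r.get_state();print(st["tool_pos"],st["eef_rot"],st["contact_force"])
print(proj(s,(.501,.244,.1)))
k=5
def c(x,y,w=80,h=120):
    t=cv2.resize(o[y:y+h,x:x+w],None,fx=k,fy=k,interpolation=cv2.INTER_CUBIC)
    return t
u=proj(s,(.501,.244,.1)).astype(int);x,y=u[0]-40,max(u[1]-70,0)
v=proj(s,(st["tool_pos"]+[0,.03,-.061])).astype(int);X,Y=v[0]-40,min(v[1]-40,360)
print("org",x,y,X,Y)
cv2.imwrite("pics/c6.png",np.hstack([c(x,y),c(X,Y)]))
E
```

```text
[0.50235839 0.15299816 0.22060318] [ 6.06491499e-04  7.06878733e-01 -3.99423884e-04  7.07334384e-01] [ 0.46690265  0.25139626 -0.90626494]
[315.61676296  89.99205347]
org 275 19 278 179
```

View pics/c6.png

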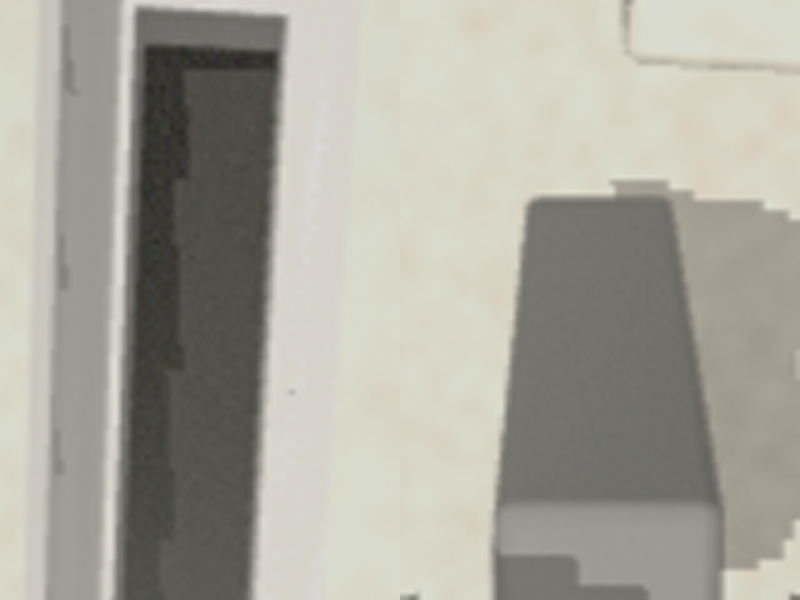

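The wide pocket's mouth is turned slightly, about 2–3°. Its upper corners are at crop (136,8) and (288,16), and the held holder's bottom edge is at (527–670, 197). I'll find the lower end numerically.

```bash
python3 - <<'E'
from h import *;import pickle,cv2
W=pickle.load(open("pics/w4.pkl","rb"));o=cv2.imread("pics/w4.png",0)
f=lambda x,y:(275+x/5,19+y/5)
L=[atz(W,f(*p),.1) for p in [(136,8),(117,590)]];Rr=[atz(W,f(*p),.1) for p in [(288,16),(252,590)]]
for a,b in (L,Rr): print(a.round(4),b.round(4),"yaw",np.degrees(np.arctan2(-(a-b)[0],(a-b)[1])))
top=(L[0]+Rr[0])/2; e=np.array([np.sin(np.radians(2.6)),np.cos(np.radians(2.6)),0])
print("top end",top,"centre",top-.0345*e)
for x in (303,308,313,318): print(x,[int(v) for v in o[125:176:1,x]])
print("width rows", [ (y,[int(v) for v in o[y,292:340]]) for y in (30,150)])
g=lambda x,y:(278+(x-400)/5,179+y/5)
for z in (.1596,.1636): print("bot",atz(W,g(527,197),z),atz(W,g(670,197),z))
print("top",atz(W,g(499,503),.2396),atz(W,g(719,503),.2396))
E
```

```text
[0.4938 0.2796 0.1   ] [0.4907 0.2179 0.1   ] yaw -2.8045820611862196
[0.5104 0.2788 0.1   ] [0.5067 0.2179 0.1   ] yaw -3.426968832235393
top end [0.50206845 0.27920026 0.1       ] centre [0.50050343 0.24473578 0.1       ]
303 [75, 74, 77, 75, 77, 76, 77, 77, 78, 81, 80, 79, 83, 80, 83, 84, 80, 83, 83, 82, 99, 129, 129, 148, 207, 210, 209, 209, 209, 209, 209, 209, 209, 209, 214, 214, 215, 215, 216, 215, 216, 215, 214, 214, 214, 212, 212, 212, 213, 214, 214]
308 [73, 76, 87, 89, 87, 91, 92, 90, 89, 90, 90, 90, 89, 90, 93, 93, 92, 92, 94, 90, 98, 131, 137, 144, 192, 207, 208, 207, 207, 208, 207, 207, 207, 207, 210, 212, 214, 214, 214, 214, 214, 212, 211, 210, 210, 210, 210, 210, 210, 210, 210]
313 [85, 86, 87, 87, 89, 88, 87, 87, 88, 88, 90, 89, 89, 91, 89, 92, 91, 93, 92, 92, 97, 127, 138, 141, 179, 210, 212, 211, 212, 211, 212, 211, 212, 211, 212, 214, 214, 215, 216, 216, 215, 215, 213, 212, 212, 211, 212, 211, 210, 210, 210]
318 [84, 89, 87, 88, 87, 89, 87, 89, 89, 87, 87, 91, 90, 87, 91, 93, 93, 93, 92, 89, 93, 116, 138, 138, 163, 207, 210, 209, 210, 209, 210, 209, 209, 209, 209, 212, 213, 214, 214, 214, 214, 215, 214, 214, 213, 212, 212, 211, 210, 210, 210]
width rows [(30, [150, 151, 151, 151, 152, 153, 167, 200, 205, 166, 114, 92, 57, 52, 50, 52, 49, 54, 53, 48, 48, 50, 57, 44, 51, 55, 47, 51, 51, 51, 49, 47, 45, 51, 50, 52, 46, 50, 87, 151, 200, 210, 210, 210, 209, 210, 209, 209]), (150, [157, 159, 178, 215, 214, 210, 207, 207, 208, 209, 209, 210, 210, 210, 209, 207, 207, 207, 207, 209, 209, 210, 210, 208, 207, 207, 207, 208, 208, 208, 206, 206, 206, 208, 211, 211, 210, 210, 211, 210, 210, 212, 216, 217, 218, 217, 216, 215])]
bot [0.49526244 0.1834095  0.1596    ] [0.50901181 0.18339776 0.1596    ]
bot [0.49540654 0.18443419 0.1636    ] [0.50886956 0.1844227  0.1636    ]
top [0.49628113 0.18534574 0.2396    ] [0.50923205 0.18533163 0.2396    ]
```

Call:
{"op": "apply_moves", "data": {
  "travel": [
    [0,3,0],
    [-0.1,6,0],
    [-0.15,8,0],
    [-0.15,9.2,0],
    [-0.15,9.2,-1],
    [-0.15,9.2,-2.5],
    [-0.15,9.2,-4],
    [-0.15,9.2,-4]
  ],
  "roll": [-1,-2,-3,-3,-3,-3,-3,-3],
  "gripper": [0.5,0.5,0.5,0.5,0.5,0.5,0.5,0.5]
}}

```text
clock: 13.07
tool_pos: [0.4991, 0.2422, 0.1774]
eef_rot: [0.018, 0.709, -0.021, 0.705]
contact_force: [0.9, -1.2, -0.7]
opening: 0.159
```

Call:
{"op": "apply_moves", "data": {
  "travel": [
    [0,0,-0.4],
    [0,0,-0.8],
    [0,0,-1.2],
    [0,0,-1.6],
    [0,0,-2.0],
    [0,0,-2.4],
    [0,0,-2.6],
    [0,0,-2.6]
  ],
  "roll": [0,0,0,0,0,0,0,0],
  "gripper": [0.5,0.5,0.5,0.5,0.5,0.5,0.5,0.5]
}}

```text
clock: 13.73
tool_pos: [0.5004, 0.2451, 0.1537]
eef_rot: [0.019, 0.707, -0.019, 0.707]
contact_force: [-0.1, 0.9, 0.0]
opening: 0.151
```

Call:
{"op": "apply_moves", "data": {
  "travel": [
    [0,0,-0.3],
    [0,0,-0.6],
    [0,0,-0.9],
    [0,0,-1.2],
    [0,0,-1.4],
    [0,0,-1.5],
    [0,0,-1.5],
    [0,0,-1.5]
  ],
  "roll": [0,0,0,0,0,0,0,0],
  "gripper": [0.5,0.5,0.5,0.5,0.5,0.5,0.5,0.5]
}}

```text
clock: 14.4
tool_pos: [0.5008, 0.2452, 0.1395]
eef_rot: [0.019, 0.707, -0.019, 0.707]
contact_force: [-1.1, -0.5, 3.5]
opening: 0.16
```

Call:
{"op": "apply_moves", "data": {
  "travel": [
    [0,0,-0.2],
    [0,0,-0.3],
    [0,0,-0.4],
    [0,0,-0.5],
    [0,0,-0.6],
    [0,0,-0.6],
    [0,0,-0.6],
    [0,0,-0.6]
  ],
  "roll": [0,0,0,0,0,0,0,0],
  "gripper": [0.5,0.5,0.5,0.5,0.5,0.5,0.5,0.5]
}}

```text
clock: 15.07
tool_pos: [0.5008, 0.2453, 0.1339]
eef_rot: [0.019, 0.707, -0.019, 0.707]
contact_force: [-1.7, -0.5, 8.3]
opening: 0.158
```

Call:
{"op": "apply_moves", "data": {
  "travel": [
    [0,0,-0.05],
    [0,0,-0.1],
    [0,0,-0.15],
    [0,0,-0.2],
    [0,0,-0.2],
    [0,0,-0.2],
    [0,0,-0.2],
    [0,0,-0.2]
  ],
  "roll": [0,0,0,0,0,0,0,0],
  "gripper": [0.5,0.5,0.5,0.5,0.5,0.5,0.5,0.5]
}}

```text
clock: 15.73
tool_pos: [0.5009, 0.2453, 0.1329]
eef_rot: [0.019, 0.707, -0.019, 0.707]
contact_force: [-3.3, -0.8, 15.3]
opening: 0.153
```

Call:
{"op": "apply_moves", "data": {
  "travel": [
    [0,0,0],
    [0,0,0],
    [0,0,0],
    [0,0,0],
    [0,0,0],
    [0,0,0],
    [0,0,0],
    [0,0,0]
  ],
  "roll": [0,0,0,0,0,0,0,0],
  "gripper": [0.5,0.5,0.5,0.5,0.5,0.5,0.5,0.5]
}}

```text
clock: 16.4
tool_pos: [0.5008, 0.2452, 0.1329]
eef_rot: [0.019, 0.707, -0.019, 0.707]
contact_force: [-1.8, -0.6, 15.2]
opening: 0.156
```

```bash
python3 - <<'E'
from plant import r, cams
import cv2
from h import *
s=cams.snapshot("wrist");t=cams.snapshot("side");o=lambda s,g=.6:(255*(s["image"][:,:,::-1]/255.)**g).astype("uint8")
a=cv2.resize(o(s)[200:440,220:420],None,fx=2.5,fy=2.5,interpolation=cv2.INTER_CUBIC)
b=cv2.resize(o(t,.8)[120:370,230:450],(400,455))
c=np.zeros((600,400,3),"uint8");c[:455]=b
cv2.imwrite("pics/c7.png",np.hstack([a[:,:400],c]))
e=np.array([-np.sin(np.radians(-3)),np.cos(np.radians(-3)),0])
print("pred +y top edge at z .152:",proj(s,np.array([.5005,.2452,.152])+.032*e), "pads?")
print(r.get_state()["tool_pos"],r.get_state()["contact_force"])
E
```

```text
pred +y top edge at z .152: [317.41853483 281.29473186] pads?
[0.50085692 0.24527061 0.1329051 ] [-3.89369442 -1.34013251 16.81439996]
```

View pics/c7.png

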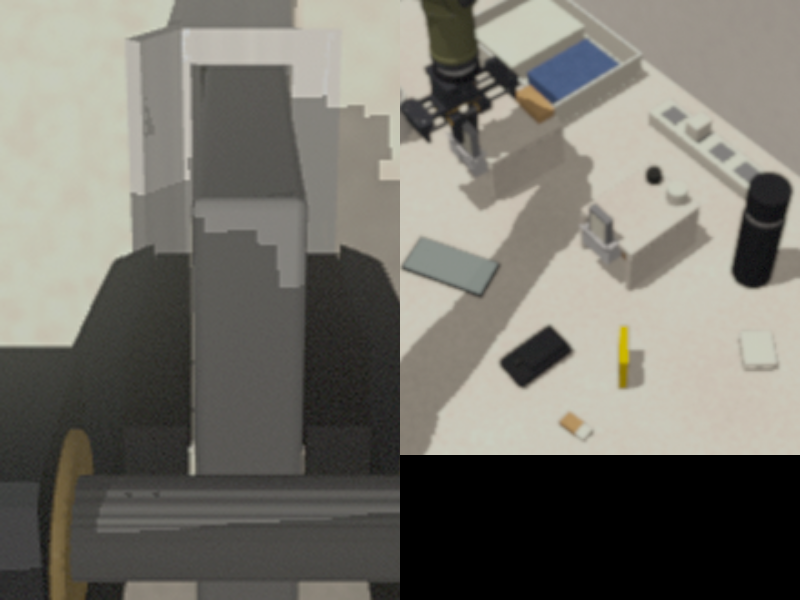

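The picture shows the holder inside the pocket. Its top edge is at wrist row 279.6, the same as right after grasping, so it has not slipped. The narrow one is still seated and the other things are where they were. Handing in.

```bash
python3 -c "
from plant import r
print(r.finish_job())"
```

```text
the job is handed in; nothing more can be done
None
```

I handed the job in at about 16.5 s with both holders in their pockets. The hand-in gives no verdict.

- **Narrow holder:** I slid it into the narrow pocket until it met the floor firmly (13 N, underside at about z = 72 mm). I then let go, and later pictures show it still standing seated.
- **Wide holder:** I turned it 3° to match its shelf and pushed it down. The ledge gave from about 3.5 N to 8 N and then came to a firm stop. It is still gripped at 40 N and pressed with about 15–17 N, with the underside at about z = 72 mm.
- **Last checks:** the wide holder's top edge sat at the same wrist-camera row (279.6) before and after pressing, so it had not slipped in the grip. In the last side picture, which does not show the mug or the snack tub, nothing else appeared moved.
- **Disagreements:** the top and wrist cameras differed by about 2 mm on the narrow pocket, and I used the wrist reading. When each grasp closed, the force reading showed an unexplained upward 7 N that disappeared once the holder was lifted.

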